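# Daily emergency-stop check on the studio's laser engraver

### The job

Do the daily emergency-stop check on the laser engraver: with your fingertips press the mushroom stop down until it latches, take the fingers away so that it stays down by itself, then push it round clockwise (seen from above) by its finger wings until it springs back up. Then re-arm the machine by pressing the raised reset button right in and letting go. Leave the start button, sunk in its guard ring, unpressed, and do not shift or pick up anything that lies around.

Things in the scene. Friction and masses are not known exactly. Their poses are not given: they have to be found in the camera images.
- engraver: Desktop laser engraver, fixed. Origin: under the middle of its console, at table height; front faces -x. Console: box 130 mm (x) by 300 mm (y), flat panel on top 60 mm above the table. Three control units stand on it on the line x = -12 mm at y = -92, 0, +92 mm; which is where varies. Behind: frame from x = 80 to 510 mm, rails 62 mm high, gantry to 145 mm high from x = 285 mm on.
- stop_unit: The emergency stop: mushroom head on a short stem, turn to release. Origin: on the panel, on the vertical axis of the head. Foot 42 mm across, up to 10 mm above the panel; stem 20 mm across. Head: underside 20 mm and top 42 mm above the panel when up. It may be mounted at any turn.
- stop_head (a point): Centre of the top of the head. A round dome 45 mm across with three flat wings reaching 32 mm from the axis, each 18 mm wide (parallel flanks), 14 mm high, from 21 to 7 mm below this point. Frame turns with the head: z up, wings at 0, 120, 240 degrees from x. In the gaps between wings a finger can go down beside the dome to the panel.
- stop_press (a joint): How far the head is pressed down, m: 0 up, 0.007 latched down (end stop). Snap action: it resists with about 9 N at first; past 0.0035 it snaps down by itself and stays latched; pressed less, it springs back up. Latched, it is held down with about 9 N and is made to come up by twisting.
- stop_twist (a joint): How far the head is turned clockwise seen from above, rad: 0 at rest, end stop 0.75; it cannot turn the other way. Takes 0.02 N m at rest, up to 0.2 N m (about 7 N on a wing's flank) when latched, and turns back by itself when let go. Latched down, it rises as it is turned and springs up past 0.5 to 0.65: turn it to the end stop.
- reset_top (a point): Centre of the top of the reset button: a round plain cap 25 mm across, raised 13 mm out of its low flat bezel (33 mm across), its top 82 mm above the table. z up.
- reset_press (a joint): How far the reset button is pressed down, m: 0 up, 0.006 right in; it counts as pressed past 0.0045. Spring of 1.8 N rising to 5.4 N; it comes back by itself.
- start_top (a point): Centre of the top of the start button, a round cap 25 mm across sunk 4 mm below the rim of a steel guard ring 36 mm across and 20 mm high above the panel. Not to be pressed.
- start_press (a joint): How far the start button is pressed down, m: 0 up, 0.006 in.
- eraser: White eraser 18 x 42 x 12 mm lying on the console's panel behind the control units. Origin: centre of its underside. Loose.
- tape: Open cardboard tape ring 84 mm across, 24 mm high, lying in front of the console. Origin: centre of its underside. Loose.
- phone: Phone 72 x 150 x 9 mm lying in front of the console. Origin: centre of its underside. Loose.
- pencil: Pencil 165 mm long (along its y), 8 mm thick, lying in front of the console to the left. Origin: its middle, on the table. Loose.
- glue: Small white glue bottle with cap, 48 mm across, 105 mm high, standing at the left end of the console. Origin: centre of its foot. Loose.
- tumbler: Lidded drinking tumbler with a straw, 91 mm across, 150 mm high (straw to 205 mm), on the left of the table. Origin: centre of its foot. Loose.
- tub: Lidded plastic tub 162 x 232 mm, 90 mm high, on the left of the table. Origin: centre of its underside. Loose.
- spatula: Wooden-handled spatula 240 mm long lying on the right of the table. Origin: under its middle. Loose.

How it is judged:
By the outcome, as a careful person would: the job done as asked, in the order asked, and still so for the second after the job is handed in, with the robot touching nothing.
It also fails if it takes over 64 s, if anything falls off the work surface, if the arm or the gripper's body presses on something with over 40 N, if the wrist force passes 120 N, or if a joint passes its speed limit or range.

### The arm

A 6-joint arm with a two-finger parallel gripper is mounted at the origin on the work surface. World frame = base frame: x ahead of the robot, y to its left, z up, the work surface at z = 0. Lengths are in mm, angles in rad, forces in N, time in s.
With the tool pointing down it reaches from about 350 to 775 mm from the base axis. Payload 5.5 kg.
Tool frame: the origin (TCP) lies at the very end of the fingers, on their centre line; the grasp point (between the pads) lies 19 mm behind it (hold_point_z is the distance from the TCP to the grasp point, in mm); z points along the fingers, y is the line along which they close (so a half turn about z gives the same grasp; the last joint's range is limited). The gripper opens to 85 mm and grips with 20 to 120 N. Pads are 22 mm wide; open, the fingers measure 114 mm over their backs; the gripper's body (76 mm by 85 mm) begins 54 mm behind the grasp point. The pads swing forward as they close: fully open they stand 13 mm farther back than shut.
Start: joints at [1.016, 0.313, 0.046, 1.304, 0, 1.431], TCP at [231.758, 526.27, 231.323] pointing down, gripper open.
Joint ranges: [-2.76, 2.76], [-0.86, 1.69], [-1.03, 1.26], [-2.2, 2.34], [-1.47, 1.5], [-3.14, 3.14]. Speed limits (rad/s): [2.57, 2.57, 3.14, 3.14, 3.14, 3.14].

### API

Orientations are given as a rotation vector (axis times angle).
In Python, from station import * gives the robot as it stands.
- The arm moves only by the tool apply_moves, never from a script. Its argument "targets" is text: rows parted by semicolons, each of 7 numbers parted by spaces: the opening, from 0 (shut) to 1 (fully open), then the shift along the tool's x, y, z in m, then the turn, a rotation vector about the tool's x, y, z in rad. In form: claw x y z ax ay az; .... A call has exactly 8 rows; each row shifts and turns the commanded pose from where the row before left it, along the tool's axes as they then stand; what a row does not reach is not made up. A row lasts 1/10 s, in which the tool goes at most 50 mm and 8.59 degrees, less where a joint would pass 70% of its speed; a pose out of reach is approached as far as the arm can. A call is refused whole if a number of a shift passes 0.05 or a number of a turn 0.15, either way. A call with a gripper value outside its range is refused whole. The fingers move at their own pace and stop on an object; "newtons" is the grip in N (left out, the last holds). Time passes only in rows, so rows that do not move let the fingers close, or fill a call up. It gives the time, the measured TCP pose, the force, the opening and the grip force at its end, in the units of the state.
- read_state(): the state, without advancing time (a new reading comes with each control period).
- get_image(name): name is "scene" or "top" or "wrist"; returns (picture, depth): 384x512x3 uint8, red, green, blue; 384x512 float32, mm along the optical axis (not along the pixel's ray), 0 where there is no reading.
- camera_info(name): a dict with "camera_matrix" (3x3 intrinsics, pixels), "D" ([k1, k2, p1, p2, k3] as OpenCV has them; the pictures are not rectified), "origin" and "rotation" of the camera in the world. Camera axes: x right, y down, z forward; pixel columns grow to the right and rows downward; lengths in mm; the calibration is good to about 2 mm. A picture is of the moment at which its call begins: read the wrist's pose just before it. camera_info takes no time and is no camera call; for the wrist camera it gives the pose at the moment of the call.
- finish_job(): hands the job in; it is judged then, once.
The state is a dict: "time_s": time; "joints": joint angles; "qvel": joint speeds; "tau": joint torques, N m; "position": TCP position; "orientation": TCP orientation; "wrist_force": force on the tool from outside, world axes, zero at the start; "wrist_torque": the same for the moment, N m; "gripper_width": finger opening in mm; "finger_force": force on a finger pad.
Only numpy, scipy, OpenCV 4.12 (cv2) and the standard library are available. Lean on these libraries where they do the work, as an engineer would, in place of code of your own. Each camera call takes 0.05 s, during which the arm holds its last target. There are 200 camera calls.

## Working session

There is one attempt and no reset: what is moved stays moved. The work goes in short steps, Python scripts to look and compute and a tool call to move; the robot and the scene stay as the last step left them, time stands still between calls to the robot, and variables do not carry over. Pictures are saved under pics/ and viewed, at most 10 in all, crops included, and the job is handed in when it is done.

Besides the shell and the picture viewer there is one more tool, called after "Call:" as name(argument=value, ...), one argument or row to a line, values as JSON. apply_moves: Moves the arm, as the interface text tells. Its arguments: {"type":"object","properties":{"targets":{"type":"string"},"newtons":{"type":"number"}},"required":["targets"]}

```bash
mkdir -p pics; ls
cat > h.py <<'E'
from station import *
import numpy as np, cv2
def cloud(name,save=None):
    ci=camera_info(name); im,d=get_image(name)
    if save: cv2.imwrite(save,im[:,:,::-1])
    K=np.array(ci["camera_matrix"],float);D=np.array(ci["D"],float)
    v,u=np.mgrid[0:384,0:512]
    n=cv2.undistortPoints(np.stack([u.ravel(),v.ravel()],1).astype(np.float64)[:,None],K,D).reshape(384,512,2)
    P=np.dstack([n[...,0]*d,n[...,1]*d,d])
    R=np.array(ci["rotation"],float)
    if R.shape!=(3,3): R=cv2.Rodrigues(R)[0]
    W=P@R.T+np.array(ci["origin"]); W[d==0]=np.nan
    return im,d,W
E
python3 - <<'E'
from h import *
print(read_state())
for n in("top","scene"):
    im,d,W=cloud(n,f"pics/{n}.png"); np.save(n,W)
    print(n,camera_info(n)["origin"])
a=np.hstack([cv2.imread("pics/top.png"),cv2.imread("pics/scene.png")])
cv2.imwrite("pics/both.png",cv2.resize(a,(800,300)))
E
```

```text
pics
{'time_s': 0.0, 'joints': array([ 1.01641593e+00,  3.13996262e-01,  4.49363639e-02,  1.30359183e+00,
       -1.16454902e-05,  1.43119043e+00]), 'qvel': array([-0.00231213, -0.00054572,  0.00017979, -0.00055776, -0.00053508,
       -0.00059237]), 'tau': array([ 6.83371491e-04, -4.80623245e+01,  2.98535031e+01,  1.92156021e-02,
       -5.70154884e-05,  1.73027229e-05]), 'position': array([231.44955598, 525.78340412, 230.39380215]), 'orientation': array([-6.46738077e-01, -3.07366742e+00,  2.74644016e-03]), 'wrist_force': array([-0.01275533,  0.59339226,  0.4924067 ]), 'wrist_torque': array([ 0.02232648, -0.00952447, -0.01839544]), 'finger_force': 0.0, 'gripper_width': 85.60466540078451}
top [ 386.6506323     6.16522208 1303.61459841]
scene [1758.72825116 -360.47452811 1187.59580041]
```

View pics/top.png

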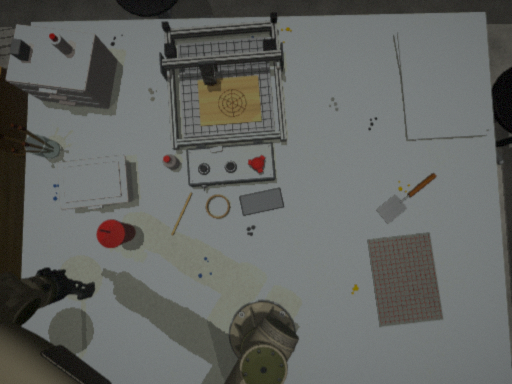

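The top view shows the red stop at about (258,163), with the two buttons at (231,167) and (204,169). The console spans about (187–275, 145–187). Next I'll measure these.

Run:
```python
from h import *
W=np.load("top.npy"); im=cv2.imread("pics/top.png")
for u,v in((258,163),(231,167),(204,169),(231,178),(200,182),(265,176),(218,150),(170,160),(217,206),(262,201)): print(u,v,np.nanmedian(W[v-1:v+2,u-1:u+2].reshape(-1,3),0).round(1))
# red head
b,g,r=[im[...,i].astype(int) for i in range(3)]
m=(r>g+60)&(r>90); m[:, :240]=0; m[:150]=0; m[180:]=0; m[:,280:]=0
print("red",m.sum(),np.nanmean(W[m],0),np.nanmin(W[m],0),np.nanmax(W[m],0))
# panel points
q=(abs(W[...,2]-60)<4); q[:140]=0;q[195:]=0;q[:,:180]=0;q[:,282:]=0
p=W[q][:,:2].astype(np.float32); print(cv2.minAreaRect(p),len(p), np.median(W[q][:,2]))
cv2.imwrite("pics/c1.png",cv2.resize(im[140:220,150:295],None,fx=5.5,fy=5.5,interpolation=cv2.INTER_CUBIC))
```

```text
258 163 [580.4   4.  102.2]
231 167 [573.1  95.8  76. ]
204 169 [566.7 186.4  82.3]
231 178 [537.6  97.5  57.6]
200 182 [525.1 203.5  61.2]
265 176 [542.1 -19.2  58.9]
218 150 [633.  139.9  70.5]
170 160 [598.9 299.9  83.8]
217 206 [444.7 152.7  -1.1]
262 201 [459.3  -7.9   9.3]
red 152 [580.5935493    6.88636016  98.1569975 ] [554.43119966 -16.3718444   90.8109327 ] [605.69688071  37.45582276 107.3433768 ]
((602.653564453125, 109.99212646484375), (158.84280395507812, 318.0846862792969), 3.2756996154785156) 2533 60.359254235845356
```

View pics/c1.png

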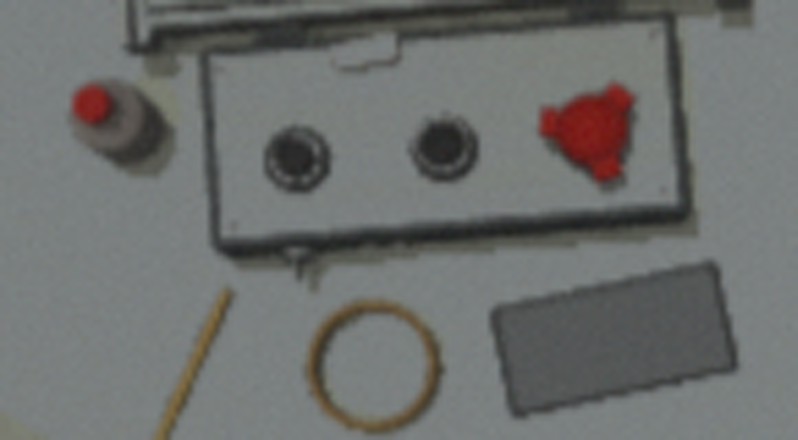

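The heights identify the units. The stop is at (580, 4), about 102 high. The start button is in the middle at 76, and the reset is on the left at (567, 186), at 82. Wings point at about 79°, -41° and -161°. I'll go above the stop and look from close by.

```bash
cat >> h.py <<'E'
from scipy.spatial.transform import Rotation as Ro
def plan(target,yawdeg,n,claw=0.0):
    """rows to go straight to target [mm] with tool down, tool y at yaw (world)"""
    s=read_state(); p=np.array(s["position"]); R=Ro.from_rotvec(s["orientation"])
    a=np.radians(yawdeg); y=np.array([np.cos(a),np.sin(a),0]); z=np.array([0,0,-1.]); x=np.cross(y,z)
    Rt=Ro.from_matrix(np.stack([x,y,z],1)); dr=(R.inv()*Rt).as_rotvec()
    dp=(np.array(target)-p)/n; Rc=R
    print("yaw now",np.degrees(np.arctan2(*R.as_matrix()[:2,1][::-1])).round(1),"pos",p.round(1),"turn",dr.round(3))
    for i in range(n):
        print(claw,*(Rc.inv().apply(dp)/1000).round(4),*(dr/n).round(4),end=";\n"); Rc=Rc*Ro.from_rotvec(dr/n)
E
python3 - <<'E'
from h import *
plan([540,-10,270],19,16)
E
```

```text
yaw now 66.2 pos [231.5 525.9 230.5] turn [-0.002  0.     0.824]
0.0 -0.0311 -0.0229 -0.0024 -0.0001 0.0 0.0515;
0.0 -0.0323 -0.0212 -0.0024 -0.0001 0.0 0.0515;
0.0 -0.0333 -0.0196 -0.0024 -0.0001 0.0 0.0515;
0.0 -0.0343 -0.0178 -0.0024 -0.0001 0.0 0.0515;
0.0 -0.0352 -0.016 -0.0025 -0.0001 0.0 0.0515;
0.0 -0.0359 -0.0142 -0.0025 -0.0001 0.0 0.0515;
0.0 -0.0366 -0.0123 -0.0025 -0.0001 0.0 0.0515;
0.0 -0.0372 -0.0104 -0.0025 -0.0001 0.0 0.0515;
0.0 -0.0377 -0.0085 -0.0025 -0.0001 0.0 0.0515;
0.0 -0.0381 -0.0065 -0.0025 -0.0001 0.0 0.0515;
0.0 -0.0384 -0.0046 -0.0025 -0.0001 0.0 0.0515;
0.0 -0.0386 -0.0026 -0.0025 -0.0001 0.0 0.0515;
0.0 -0.0386 -0.0006 -0.0025 -0.0001 0.0 0.0515;
0.0 -0.0386 0.0014 -0.0025 -0.0001 0.0 0.0515;
0.0 -0.0385 0.0034 -0.0025 -0.0001 0.0 0.0515;
0.0 -0.0383 0.0054 -0.0025 -0.0001 0.0 0.0515;
```

Call:
apply_moves(
  targets="0 -0.005 -0.003 -0.03 0 0 0.05; 0 -0.032 -0.021 -0.01 0 0 0.05; 0 -0.033 -0.02 0 0 0 0.05; 0 -0.034 -0.018 0 0 0 0.05; 0 -0.035 -0.016 0 0 0 0.05; 0 -0.036 -0.014 0 0 0 0.05; 0 -0.037 -0.012 0 0 0 0.05; 0 -0.037 -0.01 0 0 0 0.05",
)

```text
time_s: 0.9
position: [371.5, 287.2, 271.0]
orientation: [-1.247, -2.883, 0.0]
wrist_force: [-0.0, 0.1, -0.6]
gripper_width: 0.2
finger_force: 0.0
```

Call:
apply_moves(
  targets="0 -0.038 -0.008 0 0 0 0.05; 0 -0.038 -0.006 0 0 0 0.05; 0 -0.038 -0.004 0 0 0 0.05; 0 -0.038 -0.002 0 0 0 0.05; 0 -0.038 0 0 0 0 0.05; 0 -0.038 0.002 0 0 0 0.05; 0 -0.038 0.004 0 0 0 0.05; 0 -0.03 0.005 0 0 0 0.05",
)

```text
time_s: 1.7
position: [529.2, 33.4, 270.8]
orientation: [-1.797, -2.576, 0.001]
wrist_force: [1.2, 0.6, -0.6]
gripper_width: 0.2
finger_force: 0.0
```

Run:
```python
from h import *
s=read_state();print(s["time_s"],s["joints"].round(3),s["gripper_width"])
im,d,W=cloud("wrist","pics/w1.png"); np.save("w1",W)
i=camera_info("wrist");print(i["origin"],i["rotation"])
plan([560,0,270],19,1)
```

```text
1.7 [-0.088  0.218  0.015  1.369 -0.     1.13 ] 0.1991603506713101
[506.35813175 100.63246047 412.06025639] [2.802785   0.4926522  0.07351656]
yaw now 19.9 pos [531.6  30.2 270.3] turn [0.    0.003 0.016]
0.0 -0.0381 0.0164 0.0004 0.0001 0.0025 0.0164;
```

View pics/w1.png

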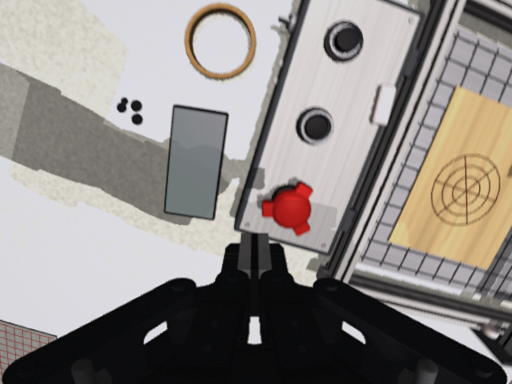

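The wrist view shows the red stop at about (292,208) with wings at (304,190), (268,208) and (301,228). The start is at (316,125) in its wide ring and the reset is at (345,41). Next I'll measure these from depth.

```bash
cat >> h.py <<'E'
def stop(im,W,c0=(580,5)):
    i=im.astype(int); m=(i[...,0]>i[...,1]+50)&(i[...,0]>80)&(np.hypot(W[...,0]-c0[0],W[...,1]-c0[1])<55)&(W[...,2]>70)
    P=W[m]; top=np.percentile(P[:,2],98); 
    c=P[P[:,2]>top-5][:,:2].mean(0)
    from scipy.optimize import minimize
    # template fit: fraction of plan-view red points within outline vs. area (IoU on grid)
    g=np.mgrid[-45:45.1,-45:45.1].reshape(2,-1).T
    H=np.zeros((91,91),np.uint8); q=np.round(P[:,:2]-c).astype(int)+45; ok=((q>=0)&(q<91)).all(1); H[q[ok,0],q[ok,1]]=1
    H=cv2.morphologyEx(H,cv2.MORPH_CLOSE,np.ones((5,5),np.uint8)); 
    def iou(v):
        x=g-v[:2]; M=np.hypot(*x.T)<22.5
        for k in range(3):
            a=v[2]+k*2*np.pi/3; u=x@[np.cos(a),np.sin(a)]; w=x@[-np.sin(a),np.cos(a)]; M|=(u>0)&(u<32)&(abs(w)<9)
        h=H.ravel()>0; return -(M&h).sum()/(M|h).sum()
    b=min((minimize(iou,[0,0,a],method="Nelder-Mead",options=dict(initial_simplex=[[0,0,a],[4,0,a],[0,4,a],[0,0,a+.2]])) for a in np.arange(0,2.1,.3)),key=lambda r:r.fun)
    print("stop top",top.round(1),"dome c",c.round(1),"fit",(c+b.x[:2]).round(1),"wing",(np.degrees(b.x[2])%120).round(1),"iou",-b.fun)
E
python3 - <<'E'
from h import *
im,d,W=cloud("wrist"); stop(im,W)
for n,c,h in(("start",(573,96),76),("reset",(567,186),82)):
    m=(np.hypot(W[...,0]-c[0],W[...,1]-c[1])<25)&(abs(W[...,2]-h)<1.8)
    print(n,m.sum(),np.median(W[m],0).round(1),((W[m].max(0)+W[m].min(0))/2).round(1),np.ptp(W[m],0).round(1))
m=np.isfinite(W[...,2])&(abs(W[...,0]-550)<15)&(abs(W[...,1]-50)<60); print("panel z",np.median(W[m][:,2]))
E
```

```text
stop top 101.7 dome c [581.    7.7] fit [581.4   7.3] wing 79.6 iou 0.945514325974636
start 437 [576.1  98.1  75.4] [575.1  98.9  76. ] [34.5 32.8  3.6]
reset 438 [569.7 189.5  81.3] [569.7 189.7  81.8] [23.9 23.8  3.3]
panel z 326.95677534413477
```

Run:
```python
from h import *
plan([581,7,114],19,7)
```

```text
yaw now 20.1 pos [530.1  32.2 270.2] turn [-0.001  0.     0.019]
0.0 -0.0059 0.0056 0.0223 -0.0001 0.0001 0.0027;
0.0 -0.0059 0.0056 0.0223 -0.0001 0.0001 0.0027;
0.0 -0.0058 0.0056 0.0223 -0.0001 0.0001 0.0027;
0.0 -0.0058 0.0056 0.0223 -0.0001 0.0001 0.0027;
0.0 -0.0058 0.0057 0.0223 -0.0001 0.0001 0.0027;
0.0 -0.0058 0.0057 0.0223 -0.0001 0.0001 0.0027;
0.0 -0.0058 0.0057 0.0223 -0.0001 0.0001 0.0027;
```

Call:
apply_moves(
  targets="0 -0.006 0.0056 0.022 0 0 0.003; 0 -0.006 0.0056 0.022 0 0 0.003; 0 -0.006 0.0056 0.022 0 0 0.003; 0 -0.006 0.0056 0.022 0 0 0.003; 0 -0.006 0.0056 0.022 0 0 0.003; 0 -0.006 0.0056 0.022 0 0 0.003; 0 -0.005 0.006 0.022 0 0 0.002; 0 0 0 0 0 0 0",
)

```text
time_s: 2.6
position: [577.5, 10.9, 113.9]
orientation: [-1.815, -2.558, 0.004]
wrist_force: [0.2, 0.1, 0.3]
gripper_width: 0.0
finger_force: 0.0
```

Call:
apply_moves(
  targets="0 0 0 0.005 0 0 0; 0 0 0 0.005 0 0 0; 0 0 0 0.003 0 0 0; 0 0 0 0.003 0 0 0; 0 0 0 0.002 0 0 0; 0 0 0 0.002 0 0 0; 0 0 0 0 0 0 0; 0 0 0 0 0 0 0",
)

```text
time_s: 3.4
position: [580.0, 10.3, 97.9]
orientation: [1.818, 2.561, 0.001]
wrist_force: [0.6, -0.6, 0.1]
gripper_width: 0.3
finger_force: 0.0
```

Call:
apply_moves(
  targets="0 0 0 0.001 0 0 0; 0 0 0 0.001 0 0 0; 0 0 0 0.001 0 0 0; 0 0 0 0.001 0 0 0; 0 0 0 0 0 0 0; 0 0 0 0 0 0 0; 0 0 0 0 0 0 0; 0 0 0 0 0 0 0",
)

```text
time_s: 4.2
position: [579.9, 10.2, 94.6]
orientation: [1.818, 2.561, 0.001]
wrist_force: [-3.9, -0.5, 9.7]
gripper_width: 0.2
finger_force: 4.8
```

Contact at about 95 with 9.7 N means it is at its end stop. I'll lift off and check that it stays down.

Call:
apply_moves(
  targets="0 0 0 0.001 0 0 0; 0 0 0 0 0 0 0; 0 0 0 -0.005 0 0 0; 0 0 0 -0.01 0 0 0; 0 0 0 -0.015 0 0 0; 0 -0.01 -0.01 -0.015 0 0 0; 0 -0.01 -0.02 -0.015 0 0 0; 0 0 -0.01 0 0 0 0",
)

```text
time_s: 5.0
position: [549.1, -23.7, 154.7]
orientation: [1.819, 2.557, 0.002]
wrist_force: [0.6, -0.4, 0.1]
gripper_width: 0.1
finger_force: 0.0
```

Run:
```python
from h import *
get_image("wrist");get_image("wrist")
im,d,W=cloud("wrist","pics/w2.png"); stop(im,W)
plan([551,-27,150],19.6,1)
im,d,W=cloud("top"); stop(im,W)
```

```text
stop top 94.4 dome c [580.7   7.4] fit [581.4   6.9] wing 79.8 iou 0.9738684087727485
yaw now 19.2 pos [547.8 -22.2 152.1] turn [-0.    -0.    -0.007]
0.0 -0.0056 0.0014 0.0021 -0.0001 -0.0005 -0.0073;Traceback (most recent call last):
  File "<stdin>", line 5, in <module>
  File "h.py", line 26, in stop
    P=W[m]; top=np.percentile(P[:,2],98);
                ~~~~~~~~~~~~~^^^^^^^^^^^
    return _quantile_unchecked(
        a, q, axis, out, overwrite_input, method, keepdims, weights)
    return _ureduce(a,
                    func=_quantile_ureduce_func,
    ...<5 lines>...
                    overwrite_input=overwrite_input,
                    method=method)
    r = func(a, **kwargs)
    result = _quantile(arr,
                       quantiles=q,
    ...<2 lines>...
                       out=out,
                       weights=wgt)
    slices_having_nans = np.isnan(arr[-1, ...])
                                  ~~~^^^^^^^^^
IndexError: index -1 is out of bounds for axis 0 with size 0
```

View pics/w2.png

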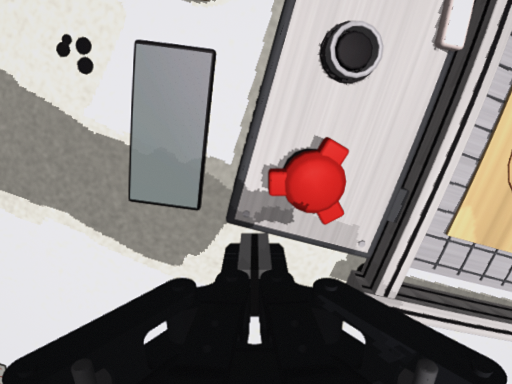

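It stays latched: the top is at 94.4 with nothing touching it. Now I'll go down in the gap on the ccw side of the front wing.

Run:
```python
from h import *
plan([555.2,-29.9,73],19.7,6)
```

```text
yaw now 19.2 pos [548.2 -21.8 151.8] turn [-0.    -0.001 -0.008]
0.0 -0.0017 0.0007 0.0131 -0.0 -0.0001 -0.0014;
0.0 -0.0017 0.0007 0.0131 -0.0 -0.0001 -0.0014;
0.0 -0.0017 0.0007 0.0131 -0.0 -0.0001 -0.0014;
0.0 -0.0017 0.0007 0.0131 -0.0 -0.0001 -0.0014;
0.0 -0.0017 0.0007 0.0131 -0.0 -0.0001 -0.0014;
0.0 -0.0017 0.0007 0.0131 -0.0 -0.0001 -0.0014;
```

Call:
apply_moves(
  targets="0 -0.005 0.002 0.01 0 0 -0.004; 0 -0.005 0.002 0.01 0 0 -0.004; 0 0 0 0.012 0 0 0; 0 0 0 0.014 0 0 0; 0 0 0 0.014 0 0 0; 0 0 0 0.012 0 0 0; 0 0 0 0.006 0 0 0; 0 0 0 0 0 0 0",
)

```text
time_s: 6.0
position: [554.7, -29.7, 72.8]
orientation: [-1.807, -2.567, 0.001]
wrist_force: [0.7, -0.2, -0.3]
gripper_width: 0.3
finger_force: 0.0
```

Run:
```python
from h import *
im,d,W=cloud("wrist"); stop(im,W)
s=read_state(); print(s["wrist_force"],s["joints"].round(2))
plan([555.2,-29.9,73],19.7,1)
R=Ro.from_rotvec(s["orientation"]); c=R.inv().apply(np.array([581.2,7.1,s["position"][2]])-s["position"]); print("centre in tool",c)
for dl in(.1,.05): print(dl,(c-Ro.from_rotvec([0,0,dl]).apply(c))/1000)
```

```text
stop top 94.4 dome c [580.2   7.8] fit [581.4   6.7] wing 79.5 iou 0.9721577726218097
[ 0.34198139 -0.87276919  0.60673793] [-0.2   0.37 -0.27  0.93  0.    1.03]
yaw now 19.7 pos [555.3 -29.8  73.7] turn [-0.001 -0.001  0.   ]
0.0 -0.0001 -0.0001 0.0007 -0.001 -0.0007 0.0003;
centre in tool [ 2.59956833e+01  3.68259904e+01 -1.80060838e-02]
0.1 [ 0.00380633 -0.00241126  0.        ]
0.05 [ 1.87302024e-03 -1.25321976e-03  3.46944695e-21]
```

Call:
apply_moves(
  targets="0 0.002 0 0 0 0 0; 0 0.002 0 0 0 0 0; 0 0.002 0 0 0 0 0; 0 0.0019 -0.001 0 0 0 0.05; 0 0.0019 -0.001 0 0 0 0.05; 0 0.0019 -0.001 0 0 0 0.05; 0 0 0 0 0 0 0; 0 0 0 0 0 0 0",
)

```text
time_s: 6.85
position: [549.8, -20.0, 74.9]
orientation: [1.994, 2.426, 0.001]
wrist_force: [0.7, -1.5, 0.9]
gripper_width: -0.4
finger_force: 1.1
```

Run:
```python
from h import *
im,d,W=cloud("wrist"); stop(im,W)
s=read_state(); print(s["wrist_force"],s["position"])
```

```text
stop top 94.5 dome c [580.5   8. ] fit [581.4   7. ] wing 70.9 iou 0.9661723818350324
[ 0.35811013 -1.28319107  2.52539577] [549.78156819 -19.98583645  74.86799798]
```

Call:
apply_moves(
  targets="0 0 0 0.002 0 0 0; 0 0.0019 -0.001 0.001 0 0 0.05; 0 0.0019 -0.001 0 0 0 0.05; 0 0.0019 -0.001 0 0 0 0.05; 0 0.0019 -0.001 0 0 0 0.05; 0 0.0019 -0.001 0 0 0 0.05; 0 0 0 0 0 0 0; 0 0 0 0 0 0 0",
)

```text
time_s: 7.7
position: [544.4, -12.9, 71.9]
orientation: [2.281, 2.154, -0.002]
wrist_force: [1.3, -8.1, 2.7]
gripper_width: -0.2
finger_force: 4.1
```

Run:
```python
from h import *
im,d,W=cloud("wrist"); stop(im,W)
s=read_state(); print(s["wrist_force"],s["position"])
R=Ro.from_rotvec(s["orientation"]); c=R.inv().apply(np.array([581.2,7.1,s["position"][2]])-s["position"]); print("centre in tool",c)
```

```text
stop top 94.7 dome c [581.    8.4] fit [581.5   7. ] wing 60.4 iou 0.9624129930394432
[ 1.23703471 -8.07385421  2.97074547] [544.44992294 -12.92135857  71.96330523]
centre in tool [ 2.20876658e+01  3.55465606e+01 -2.96706608e-03]
```

Call:
apply_moves(
  targets="0 0.0023 -0.0012 0 0 0 0.06; 0 0.0023 -0.0012 0 0 0 0.06; 0 0.0023 -0.0012 0 0 0 0.06; 0 0.0023 -0.0012 0 0 0 0.06; 0 0.0023 -0.0012 0 0 0 0.06; 0 0.0023 -0.0012 0 0 0 0.06; 0 0 0 0 0 0 0; 0 0 0 0 0 0 0",
)

```text
time_s: 8.55
position: [538.5, 4.2, 71.0]
orientation: [-2.63, -1.717, 0.001]
wrist_force: [-0.8, -1.2, 1.7]
gripper_width: 0.3
finger_force: 0.9
```

Run:
```python
from h import *
im,d,W=cloud("wrist"); stop(im,W)
s=read_state(); print(s["wrist_force"],s["position"])
R=Ro.from_rotvec(s["orientation"]); c=R.inv().apply(np.array([581.2,7.1,s["position"][2]])-s["position"]); print("centre in tool",c)
```

```text
stop top 101.6 dome c [581.5   8.9] fit [582.    7.3] wing 42.5 iou 0.9483480688692415
[-2.29530075 -1.36341307  1.18345963] [538.50738203   4.25540647  70.99730887]
centre in tool [19.79914604 37.93076805 -0.04463085]
```

It has sprung up, with the top at 101.6. I'll turn on to the end stop, then back off.

Call:
apply_moves(
  targets="0 0.002 -0.001 0 0 0 0.05; 0 0.002 -0.001 0 0 0 0.05; 0 0.002 -0.001 0 0 0 0.03; 0 0 0 0 0 0 0; 0 -0.004 0 0 0 0 0; 0 -0.005 -0.002 0 0 0 0; 0 -0.005 -0.004 0 0 0 0; 0 -0.005 -0.005 0 0 0 0",
)

```text
time_s: 9.4
position: [519.0, 0.5, 71.1]
orientation: [-2.737, -1.54, -0.0]
wrist_force: [-0.5, 0.3, -0.4]
gripper_width: 0.3
finger_force: 0.0
```

Call:
apply_moves(
  targets="0 0 -0.005 -0.01 0 0 0; 0 0 0 -0.02 0 0 0; 0 0 0 -0.025 0 0 0; 0 0 0 -0.025 0 0 0; 0 0 0 0 0 0 0; 0 0 0 0 0 0 0; 0 0 0 0 0 0 0; 0 0 0 0 0 0 0",
)

```text
time_s: 10.2
position: [514.6, 3.2, 150.3]
orientation: [-2.737, -1.54, 0.002]
wrist_force: [0.4, 0.4, -2.0]
gripper_width: 0.2
finger_force: 0.0
```

Run:
```python
from h import *
im,d,W=cloud("wrist"); stop(im,W)
c=(569.7,189.5)
m=(np.hypot(W[...,0]-c[0],W[...,1]-c[1])<25)&(abs(W[...,2]-82)<2); print(m.sum(),((W[m].max(0)+W[m].min(0))/2) if m.any() else 0)
print(read_state()["joints"].round(2))
plan([569.7,189.5,150],-10,8)
```

```text
stop top 101.7 dome c [581.4   7.6] fit [581.7   6.7] wing 79.7 iou 0.9716279069767442
0 0
[-0.15  0.24 -0.26  1.08  0.    1.97]
yaw now -31.3 pos [514.7   3.1 150.3] turn [-0.002  0.    -0.371]
0.0 0.0235 -0.0062 0.0 -0.0002 0.0 -0.0464;
0.0 0.0237 -0.0051 0.0 -0.0002 0.0 -0.0464;
0.0 0.024 -0.004 0.0 -0.0002 0.0 -0.0464;
0.0 0.0241 -0.0029 0.0 -0.0002 0.0 -0.0464;
0.0 0.0242 -0.0018 0.0 -0.0002 0.0 -0.0464;
0.0 0.0243 -0.0007 0.0 -0.0002 0.0 -0.0464;
0.0 0.0243 0.0005 0.0 -0.0002 0.0 -0.0464;
0.0 0.0242 0.0016 0.0 -0.0002 0.0 -0.0464;
```

Call:
apply_moves(
  targets="0 0.0235 -0.006 0 0 0 -0.046; 0 0.0237 -0.005 0 0 0 -0.046; 0 0.024 -0.004 0 0 0 -0.046; 0 0.024 -0.003 0 0 0 -0.046; 0 0.0242 -0.002 0 0 0 -0.046; 0 0.0243 -0.001 0 0 0 -0.046; 0 0.0243 0.0005 0 0 0 -0.046; 0 0.0242 0.0016 0 0 0 -0.046",
)

```text
time_s: 11.05
position: [570.2, 190.1, 150.4]
orientation: [-2.408, -2.017, 0.002]
wrist_force: [0.3, -0.4, -0.6]
gripper_width: -0.2
finger_force: 0.0
```

Call:
apply_moves(
  targets="0 0 0 0.012 0 0 0; 0 0 0 0.012 0 0 0; 0 0 0 0.012 0 0 0; 0 0 0 0.01 0 0 0; 0 0 0 0.006 0 0 0; 0 0 0 0.003 0 0 0; 0 0 0 0 0 0 0; 0 0 0 0 0 0 0",
)

```text
time_s: 11.85
position: [570.8, 189.1, 96.8]
orientation: [2.41, 2.015, 0.001]
wrist_force: [0.2, 0.5, 0.7]
gripper_width: -0.0
finger_force: 0.0
```

Run:
```python
from h import *
plan([569.7,189.5,88],-10,1)
```

```text
yaw now -10.2 pos [570.8 189.1  96.8] turn [ 0.001 -0.    -0.004]
0.0 0.0002 -0.0012 0.0088 0.0008 -0.0004 -0.0038;
```

Call:
apply_moves(
  targets="0 0 0 0.006 0 0 0; 0 0 0 0.006 0 0 0; 0 0 0 0.003 0 0 0; 0 0 0 0.002 0 0 0; 0 0 0 0.002 0 0 0; 0 0 0 0.002 0 0 0; 0 0 0 0 0 0 0; 0 0 0 0 0 0 0",
)

```text
time_s: 12.65
position: [570.4, 189.2, 76.1]
orientation: [2.41, 2.015, 0.001]
wrist_force: [-2.8, -0.4, 6.6]
gripper_width: 0.3
finger_force: 3.5
```

Call:
apply_moves(
  targets="0 0 0 0.001 0 0 0; 0 0 0 0.001 0 0 0; 0 0 0 0 0 0 0; 0 0 0 0 0 0 0; 0 0 0 0 0 0 0; 0 0 0 0 0 0 0; 0 0 0 0 0 0 0; 0 0 0 0 0 0 0",
)

```text
time_s: 13.45
position: [570.5, 189.2, 75.8]
orientation: [2.409, 2.015, 0.002]
wrist_force: [-6.4, -1.8, 16.6]
gripper_width: -0.5
finger_force: 8.8
```

Call:
apply_moves(
  targets="0 0 0 -0.005 0 0 0; 0 0 0 -0.01 0 0 0; 0 0 0 -0.02 0 0 0; 0 0 0 -0.03 0 0 0; 0 -0.01 -0.02 -0.03 0 0 0; 0 -0.01 -0.03 -0.02 0 0 0; 0 0 -0.02 0 0 0 0; 0 0 0 0 0 0 0",
)

```text
time_s: 14.25
position: [496.3, 182.2, 189.4]
orientation: [-2.409, -2.016, -0.001]
wrist_force: [0.1, 0.1, 0.2]
gripper_width: -0.1
finger_force: 0.0
```

Run:
```python
from h import *
for _ in range(8): get_image("top")
im,d,W=cloud("wrist","pics/w3.png"); 
for n,c in(("start",(575.7,98.2)),("reset",(569.7,189.5)),("stop",(581.4,7))):
    m=np.hypot(W[...,0]-c[0],W[...,1]-c[1])<6; print(n,m.sum(),np.median(W[m][:,2]) if m.any() else 0)
print(read_state()["position"],read_state()["wrist_force"])
```

```text
start 115 75.44420674924044
reset 166 81.54875026245304
stop 0 0
[498.37029345 181.75824358 187.73433693] [0.08057732 0.52041917 0.29124512]
```

View pics/w3.png

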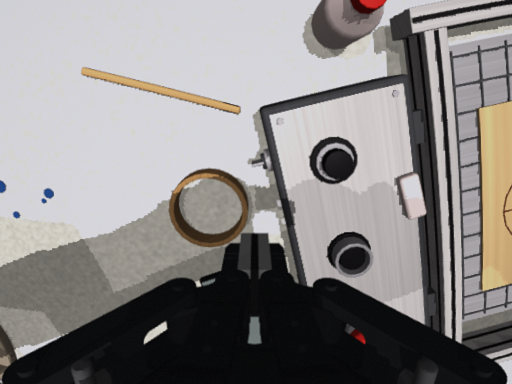

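The reset at (335,160) was pressed to its stop (16.6 N) and is back up at 81.5. The start at (350,255) is untouched, and the eraser, tape ring and pencil haven't moved. I'm handing the job in.

```bash
python3 -c "
from station import *
print(finish_job())"
```

```text
the job is handed in; nothing more can be done
None
```

I did the stop check and handed the job in: the stop latched, stayed down by itself and sprang back up when twisted clockwise; then I pressed the reset right in and let go, leaving the start button and the loose items untouched.

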